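# Stow the sensor sleeve and take the cover off the closed tin

### The arm

A 6-joint arm with a two-finger parallel gripper is mounted at the origin on the work surface. World frame = base frame: x ahead of the robot, y to its left, z up, the work surface at z = 0. Lengths are in m, angles in degrees, forces in N, time in s.
With the tool pointing down it reaches from about 0.275 to 0.725 m from the base axis. Payload 5.6 kg.
Tool frame: the origin (TCP) lies midway between the tips of the shut fingers; the grasp point (between the pads) lies r.pinch_z behind it (r.pinch_z is the distance from the TCP to the grasp point, in m); z points along the fingers, x is the direction in which the jaws open and shut, and the axes are right-handed (so a half turn about z gives the same grasp; the last joint's range is limited). The gripper opens to 85 mm and grips with 20 to 120 N. Pads are 22 mm wide; open, the fingers measure 114 mm over their backs; the gripper's body (76 mm by 85 mm) begins 54 mm behind the grasp point. The pads swing forward as they close: fully open they stand 13 mm farther back than shut.
Start: joints at [92.452, 14.616, 6.199, 0, -81.583, -16.306], TCP at [0.132, 0.534, 0.192] pointing down, gripper open.
Joint ranges: [-168.99, 168.99], [-69.2, 112.95], [-62.41, 85.93], [-164.36, 98.24], [-168.68, -3.75], [-174.98, 174.98]. Speed limits (degrees/s): [147.25, 147.25, 180, 180, 180, 180].

### API

Orientations are given as a 3x3 rotation matrix whose columns are the frame's x, y, z axes.
In Python, from workcell import sensors, imaging, job_done, r gives the robot as it stands. The module is installed in compiled form; this text tells all that it offers.
- The arm moves only by the shell command python3 -m jog 'ROWS' [FORCE]. ROWS is JSON, a list of rows, each a list of 3 entries, a list of its own where there are three numbers: the shift along the tool's x, y, z in m, then the turn, a rotation vector about the tool's x, y, z in rad, then the closure, from 0 (fully open) to 1 (shut). A call has 1 to 10 rows; each row shifts and turns the commanded pose from where the row before left it, along the tool's axes as they then stand; what a row does not reach is not made up. A row lasts 1/10 s, in which the tool goes at most 50 mm and 8.59 degrees, less where a joint would pass 70% of its speed; a pose out of reach is approached as far as the arm can. A call is refused whole if a number of a shift passes 0.05 or a number of a turn 0.15, either way. A call with a gripper value outside its range is refused whole. The fingers move at their own pace and stop on an object; FORCE is the grip in N (left out, the last holds). Time passes only in rows, so rows that do not move let the fingers close. It gives the time, the measured TCP pose, the force and the opening at its end, in the units of the state.
- sensors.get_state(): the state, without advancing time (a new reading comes with each control period).
- imaging.get_image(name): name is "scene" or "top" or "wrist"; returns a dict with "img" (400x640x3 uint8, red, green, blue), "fx", "fy", "cx", "cy" (pixels), "R" (3x3) and "t" (3): a world point X has camera coordinates R X + t. Camera axes: x right, y down, z forward; pixel columns grow to the right and rows downward; lengths in m; the calibration is good to about 2 mm. The wrist camera is an equidistant fisheye: a pixel r from the principal point sees the ray r / f radians off the axis. A picture is of the moment at which its call begins. There is no depth.
- job_done(): hands the job in, once; it reports no verdict.
The state is a dict: "clock": time; "joint_pos": joint angles; "joint_vel": joint speeds; "tau": joint torques, N m; "tool_pos": TCP position; "eef_rot": TCP orientation; "wrist_force": force on the tool from outside, world axes, zero at the start; "moment": the same for the moment, N m; "finger_gap": finger opening in m.
Only numpy, scipy, OpenCV 4.12 (cv2) and the standard library are available. Lean on these libraries where they do the work, as an engineer would, in place of code of your own. Each camera call takes 0.05 s, during which the arm holds its last target. There are 200 camera calls.

### The job

Slide the cleaned sensor sleeve over the post in the tin until it is fully home and let go of it; then carry the two nested lids together by the inner lid's knob, lower them (no dropping) onto the tin and let go of the knob. Then lift off the outer lid alone by its collar, leaving the inner lid undisturbed and fully seated on the tin, and finish still holding the outer lid level in the gripper, clear above the top of the knob, for the nurse to take. Do not part the lids before the inner one sits on the tin, and do not disturb anything else on the desk.

Things in the scene. Friction and masses are not known exactly. Their poses are not given: they have to be found in the camera images.
- tin: white round open tin, fixed to the desk: outside diameter 126 mm, inside diameter 120 mm, rim 66 mm above the desk, inner floor 4 mm above the desk. Origin on its axis at desk height, z up. In its middle stands a fixed steel post.
- post_top (a point): top centre of the tin's upright post, 52 mm above the desk: the post is 20 mm in diameter, its top 5 mm tapering to 12 mm; it stands on a round foot 32 mm across whose top (where the sleeve comes to rest) is 16 mm above the desk.
- sleeve_mid (a point): white plastic sensor sleeve, a plain upright ring: outside diameter 44 mm, bore 24 mm, 30 mm high, about 60 g. This point is its centre, half-way up (15 mm above its lower face); z along its axis. It starts upright on the desk.
- knob (a point): inner lid's knob: plain upright round bar, 20 mm in diameter, whose top 26 mm show above the outer lid's collar. This point is on its axis in the middle of that showing part: 13 mm below the knob's top, 13 mm above the collar's top, 61 mm above the inner lid's underside. With the tin closed it is 117 mm above the desk. Lifting the knob carries both lids.
- inner_lid: aluminium inner lid, about 200 g: a plug (114 mm across, 10 mm deep, lower edge tapered to 106 mm) under a disc (132 mm across, 4 mm thick) with the knob rising 60 mm from the disc's middle. Origin at the plug's underside on the axis, z up. It starts on the desk on its plug; on the tin the plug enters the mouth, the disc rests on the rim.
- collar (a point): outer lid's collar: upright round tube in its middle, 36 mm outside, 28 mm bore, 30 mm high above the lid's plate, the knob standing up through it. This point is its centre, half-way up (15 mm above the plate's top). With both lids on the tin it is 89 mm above the desk. Lifting the collar takes the outer lid only.
- outer_lid: aluminium outer lid, about 150 g, lying loosely over the inner lid's disc: a plate 148 mm across, 4 mm thick, with a skirt reaching 9 mm below the plate's underside (142 mm inside), and the collar. Origin at the plate's underside on the axis, z up.
- pen: bystander, leave alone: ball pen, 120 x 13 x 13 mm, lying flat on the desk. Origin at its underside's centre.
- mouthpiece: bystander, leave alone: small white plastic mouthpiece, 65 x 24 x 18 mm, lying flat. Origin at its underside's centre.
- label_roll: bystander, leave alone: roll of labels standing on end like a wide ring, 70 mm across, 28 mm high, 40 mm hole (not the sleeve). Origin at its underside's centre.
- mouse: bystander, leave alone: black computer mouse, 100 x 60 x 30 mm. Origin at its underside's centre.
- amber_bottle: bystander, leave alone: brown glass bottle, 62 mm across, 150 mm tall. Origin at its underside's centre.
- amber_jar: bystander, leave alone: brown glass jar, 70 mm across, 100 mm tall. Origin at its underside's centre.
- filter_box: bystander, leave alone: small cardboard box, 50 x 40 x 25 mm. Origin at its underside's centre.
Not all that is in view belongs to the job. Leave any turquoise look-alike of the outer_lid alone. What is shaped like the part that bears sleeve_mid but green is not meant.

How it is judged (in metres and radians):
On the way, in this order (a step that is already met when the one before it is completed fails the run):
1. the sleeve is over the post, fully down on its foot, and let go (horizontal distance between sleeve_mid and post_top below 0.006 m and z of sleeve_mid in the frame of tin between 0.027 and 0.034 m and angle between sleeve_mid's own z axis and vertical below 0.1 rad and contact force between sleeve and the fingers below 0.1 N), for 0.2 s.
2. both lids sit nested on the tin and are let go (horizontal distance between knob and tin below 0.005 m and z of knob in the frame of tin between 0.114 and 0.12 m and angle between knob's own z axis and vertical below 0.05 rad and z of collar in the frame of knob below -0.024 m and contact force between each of inner_lid, outer_lid and the fingers below 0.1 N), for 0.2 s.
3. the outer lid is lifted clear above the knob, the inner lid still seated (horizontal distance between knob and tin below 0.005 m and z of knob in the frame of tin between 0.114 and 0.12 m and angle between knob's own z axis and vertical below 0.05 rad and z of collar in the frame of knob above 0.046 m), for 0.2 s.
At the end, for the whole second after the job is handed in: Sleeve on the post, fully down (4 mm; centred within 6 mm, upright); inner lid seated on the tin (3 mm in height, 5 mm of centre, 3 degrees), untouched; the gripper holds the outer lid still and level within 11 degrees, free of inner lid and tin, its lower edge above the knob's top (all of step 3 and horizontal distance between sleeve_mid and post_top below 0.006 m and z of sleeve_mid in the frame of tin between 0.027 and 0.034 m and angle between sleeve_mid's own z axis and vertical below 0.1 rad and angle between collar's own z axis and vertical below 0.2 rad and linear speed of outer_lid below 0.03 m/s and contact force between outer_lid and the fingers above 2 N and contact force between inner_lid and the arm below 0.1 N and contact force between inner_lid and the fingers below 0.1 N and contact force between outer_lid and inner_lid below 0.05 N and contact force between outer_lid and tin below 0.05 N and linear speed of inner_lid below 0.02 m/s); the arm keeps its last pose, push and grip.
It fails at once if the lids are parted while the inner lid is not seated on the tin (z of collar in the frame of knob above -0.018 m and not (horizontal distance between knob and tin below 0.005 m and z of knob in the frame of tin between 0.114 and 0.12 m and angle between knob's own z axis and vertical below 0.05 rad)).
It fails at once if the inner lid is raised off its seat by the outer lid (contact force between outer_lid and the fingers above 1 N and contact force between inner_lid and the fingers below 0.1 N and horizontal distance between knob and tin below 0.02 m and z of knob in the frame of tin above 0.122 m).
It fails at once if the lids are dropped (linear speed of inner_lid above 0.45 m/s and contact force between inner_lid and the fingers below 0.1 N).
It fails at once if a bystander is moved or tipped (distance of any of pen, mouthpiece, label_roll, mouse, amber_bottle, amber_jar, filter_box from where it was at the start of the episode above 0.02 m or angle between any of pen, mouthpiece, label_roll, mouse, amber_bottle, amber_jar, filter_box's own z axis and vertical above 0.5 rad).
It also fails if it takes over 69 s, if anything falls off the work surface, if the arm or the gripper's body presses on something with over 40 N, if the wrist force passes 120 N, or if a joint passes its speed limit or range.

## Working session

There is one attempt and no reset: what is moved stays moved. The work goes in short steps, Python scripts to look and compute and a shell command to move; the robot and the scene stay as the last step left them, time stands still between calls to the robot, and variables do not carry over. Pictures are saved under pics/ and viewed, about 8 in all and at most 12, crops included, and the job is handed in when it is done.

```bash
mkdir -p pics
python3 - <<'E'
from workcell import sensors, imaging, r
import cv2,pickle
print(r.pinch_z); s=sensors.get_state(); print(s)
for n in("scene","top"):
    d=imaging.get_image(n); pickle.dump(d,open(f'pics/{n}0.pkl','wb')); cv2.imwrite(f'pics/{n}0.png',d["img"][:,:,::-1])
    print(n,d["fx"],d["cx"],d["cy"],d["R"],d["t"])
E
```

```text
0.0187
{'clock': 0.0, 'joint_pos': array([ 9.24539848e+01,  1.46559448e+01,  6.13155797e+00, -2.60262209e-02,
       -8.15850385e+01, -1.63072728e+01]), 'joint_vel': array([-0.02413305, -0.17741393,  0.05958424, -0.05655051, -0.07644317,
       -0.13568004]), 'tau': array([ 1.16727148e-03, -3.86628342e+01,  2.37939155e+01,  5.36513239e+00,
       -5.99685707e-03,  4.00392125e-06]), 'tool_pos': array([0.13149899, 0.533459  , 0.19087845]), 'eef_rot': array([[-2.39501156e-01, -9.70896010e-01, -3.67168192e-04],
       [-9.70894102e-01,  2.39501414e-01, -1.92730465e-03],
       [ 1.95914969e-03, -1.05110258e-04, -9.99998075e-01]]), 'wrist_force': array([ 0.08887073, -0.09828061,  0.37662997]), 'moment': array([ 0.02816617, -0.01435988, -0.04696111]), 'finger_gap': 0.08548903157220818}
scene 466.8634866157895 321.5450744437748 201.6933080099456 [[-0.36192442  0.93220122  0.00340534]
 [ 0.48383621  0.19096793 -0.85406895]
 [-0.79681443 -0.30746079 -0.52014866]] [ 0.21248718 -0.22967305  1.74874107]
top 371.58078199050146 316.92667926624966 198.810338336853 [[-0.01271103 -0.99987943 -0.00891908]
 [-0.98762701  0.01394859 -0.15619962]
 [ 0.15630519  0.00682327 -0.98768524]] [0.02467006 0.61134469 1.01837826]
```

View pics/scene0.png

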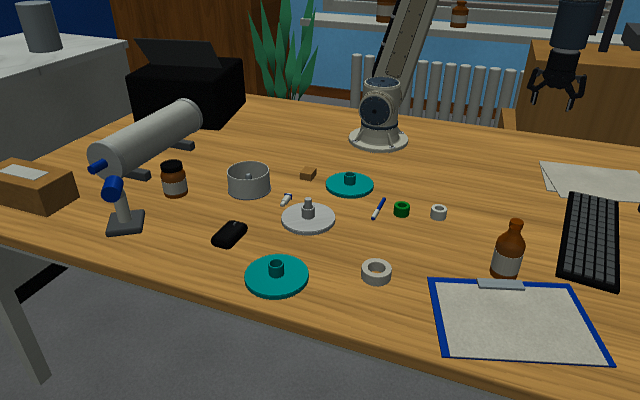

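View pics/top0.png

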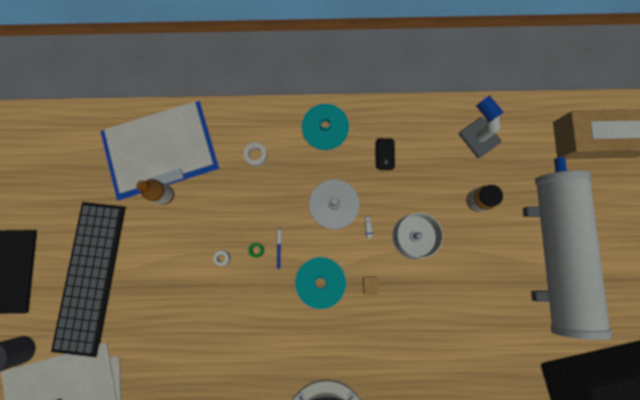

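The true sleeve candidates are: white ring at top (221,258), green ring (256,250), and large white label roll (255,154). The small white one is the sleeve. For the lids, the grey one at top (334,204) with the knob is the nested pair, and the turquoise ones at (325,127) and (320,283) are look-alikes. The tin is at (417,236). Next I fit silhouettes in both cameras and confirm with a crop.

```bash
cat > h.py <<'E'
import numpy as np,cv2,pickle
from scipy.optimize import least_squares
S=8
def proj(d,X):
    c=np.asarray(X)@d["R"].T+d["t"]; return np.c_[d["fx"]*c[:,0]/c[:,2]+d["cx"],d["fy"]*c[:,1]/c[:,2]+d["cy"]]
A=np.linspace(0,2*np.pi,72,endpoint=False)
def circ(x,y,r,z): return np.c_[x+r*np.cos(A),y+r*np.sin(A),0*A+z]
def render(d,x,y,parts,box):
    x0,y0,x1,y1=box; m=np.zeros(((y1-y0)*S,(x1-x0)*S),np.uint8)
    for r,za,zb in parts:
        p=np.r_[proj(d,circ(x,y,r,za)),proj(d,circ(x,y,r,zb))]
        h=cv2.convexHull(((p-[x0,y0]+.5)*S).astype(np.float32))
        cv2.fillPoly(m,[np.round(h*16).astype(np.int32)],255,shift=4)
    return m
def ray(d,uv,z):
    v=d["R"].T@np.array([(uv[0]-d["cx"])/d["fx"],(uv[1]-d["cy"])/d["fy"],1]); o=-d["R"].T@d["t"]
    return (o+v*(z-o[2])/v[2])[:2]
def cen(m):
    M=cv2.moments(m,True); return np.array([M["m10"],M["m01"]])/M["m00"]/S, M["m00"]/S/S
def mask(d,box,sat=70):
    x0,y0,x1,y1=box; im=cv2.resize(d["img"][y0:y1,x0:x1],None,fx=S,fy=S,interpolation=cv2.INTER_LINEAR).astype(int)
    sat_=255*(im.max(2)-im.min(2))/np.maximum(im.max(2),1)
    m=((sat_<sat)&(im.max(2)>60)).astype(np.uint8)
    cs,_=cv2.findContours(m,cv2.RETR_EXTERNAL,cv2.CHAIN_APPROX_NONE); c=max(cs,key=cv2.contourArea)
    o=np.zeros_like(m); cv2.drawContours(o,[c],-1,255,-1); return o
def fit(d,box,parts,x0,sat=70):
    m=mask(d,box,sat); c,a=cen(m)
    f=lambda q:cen(render(d,q[0],q[1],parts,box))[0]-c
    q=least_squares(f,x0,diff_step=5e-3).x; R=render(d,*q,parts,box)
    iou=(R&m).astype(bool).sum()/(R|m).astype(bool).sum()
    return q,iou,m,R
SL=[(.022,0,.03)]; LID=[(.074,.005,.018),(.018,.018,.048),(.01,.048,.074)]; TIN=[(.063,0,.066)]
E
python3 - <<'E'
from h import *
T=pickle.load(open('pics/top0.pkl','rb'));Sc=pickle.load(open('pics/scene0.pkl','rb'))
tiles=[]
for n,P,z,bt,bs,pt in [("sleeve",SL,.015,(208,245,235,271),(425,198,452,226),(221,258)),("lids",LID,.014,(303,174,362,232),(276,190,340,238),(334,204)),("tin",TIN,.05,(388,208,446,264),(222,155,276,203),(417,236))]:
    x0=ray(T,pt,z)
    for d,b,nm in((T,bt,"top"),(Sc,bs,"scene")):
        q,i,m,R=fit(d,b,P,x0); print(n,nm,q.round(4),round(i,3),np.hypot(*q).round(3))
        im=cv2.resize(d["img"][b[1]:b[3],b[0]:b[2]],None,fx=S,fy=S)[:,:,::-1].copy()
        for k,c in((m,(0,0,255)),(R,(0,255,0))): cv2.drawContours(im,cv2.findContours(k,0,2)[0],-1,c,1)
        tiles.append(cv2.resize(im,(260,260)))
cv2.imwrite('pics/fit.png',np.vstack([np.hstack(tiles[::2]),np.hstack(tiles[1::2])]))
for n,uv,z in(("green",(256,250),.02),("pen",(279,248),.01),("penA",(279,228),.01),("penB",(279,268),.01),("mouthp",(368,228),.01),("box",(370,285),.02),("jarTop",(490,195),.1),("bottletop",(148,186),.15),("turq",(320,283),.01)): print(n,ray(T,uv,z).round(3))
E
```

```text
sleeve top [0.4478 0.2958] 0.949 0.537
sleeve scene [0.4442 0.2919] 0.891 0.532
lids top [ 0.6019 -0.0325] 0.989 0.603
lids scene [ 0.5984 -0.0368] 0.954 0.6
tin top [ 0.5038 -0.2668] 0.972 0.57
tin scene [ 0.502  -0.2714] 0.977 0.571
green [0.469 0.195]
pen [0.474 0.129]
penA [0.532 0.129]
penB [0.417 0.129]
mouthp [ 0.529 -0.132]
box [ 0.366 -0.131]
jarTop [ 0.607 -0.455]
bottletop [0.636 0.458]
turq [0.373 0.011]
```

View pics/fit.png

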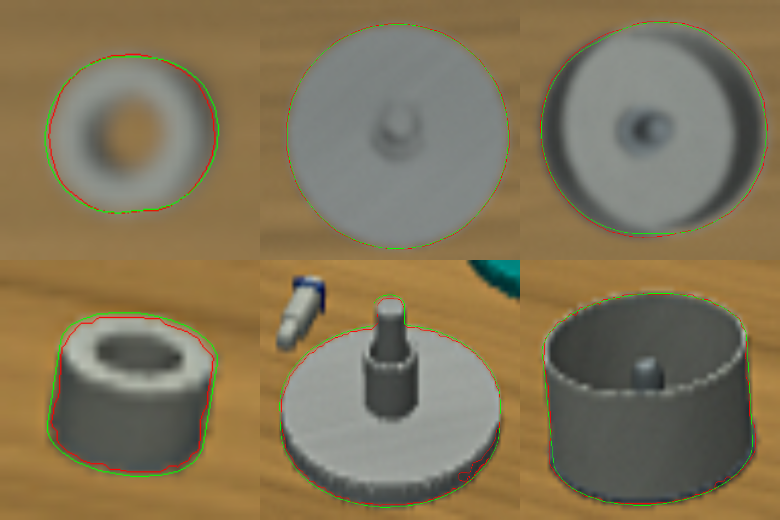

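Sleeve, lids and tin silhouettes fit well. The sleeve is the white ring, with the green one separate. The two cameras differ by a constant offset of about 3–4 mm, so relative distances are good to about 2 mm. I'll square the tool and go above the sleeve with the jaws opening along y.

```bash
python3 -m jog '[[[0,0,0],[0,0,-0.121],0.2],[[0,0,0],[0,0,-0.121],0.2],[[0.03,-0.039,0.005],[0,0,0],0.2],[[0.03,-0.039,0.005],[0,0,0],0.2],[[0.03,-0.039,0.005],[0,0,0],0.2],[[0.03,-0.039,0.005],[0,0,0],0.2],[[0.03,-0.039,0.005],[0,0,0],0.2],[[0.03,-0.039,0.005],[0,0,0],0.2],[[0.03,-0.039,0.005],[0,0,0],0.2],[[0.03,-0.039,0.005],[0,0,0],0.2]]' 40
python3 -m jog '[[[0,0,0],[0,0,0],0.2],[[0,0,0],[0,0,0],0.2],[[0,0,0],[0,0,0],0.2]]'
python3 - <<'E'
from workcell import sensors, imaging
import cv2,pickle
s=sensors.get_state(); print(s["tool_pos"],s["eef_rot"].round(4),s["finger_gap"],s["joint_pos"].round(1))
d=imaging.get_image("wrist"); pickle.dump(d,open('pics/w1.pkl','wb')); cv2.imwrite('pics/w1.png',d["img"][:,:,::-1])
print(d["fx"],d["fy"],d["cx"],d["cy"],d["R"].round(4),d["t"].round(4), "cam",-d["R"].T@d["t"])
E
```

```text
clock: 1.1
tool_pos: [0.4448, 0.2925, 0.1514]
eef_rot: [[0.0, -1.0, -0.0], [-1.0, -0.0, -0.0], [0.0, 0.0, -1.0]]
wrist_force: [0.6, 1.6, 0.8]
finger_gap: 0.0686
clock: 1.4
tool_pos: [0.4432, 0.2945, 0.1517]
eef_rot: [[0.001, -1.0, -0.0], [-1.0, -0.001, -0.0], [0.0, 0.0, -1.0]]
wrist_force: [-0.1, 0.6, -0.3]
finger_gap: 0.0684
[0.44320334 0.29445319 0.15166541] [[ 7.e-04 -1.e+00 -4.e-04]
 [-1.e+00 -7.e-04 -0.e+00]
 [ 0.e+00  4.e-04 -1.e+00]] 0.0684355029998324 [ 50.5  13.5  -1.1  -0.  -75.4  39.6]
309.70691628693146 309.70691628693146 324.2844238183283 203.4464228435959 [[ 4.000e-04 -1.000e+00 -2.000e-04]
 [-9.560e-01 -4.000e-04  2.934e-01]
 [-2.934e-01  0.000e+00 -9.560e-01]] [0.2953 0.3976 0.4718] cam [0.5183964  0.29546699 0.33443547]
```

View pics/w1.png

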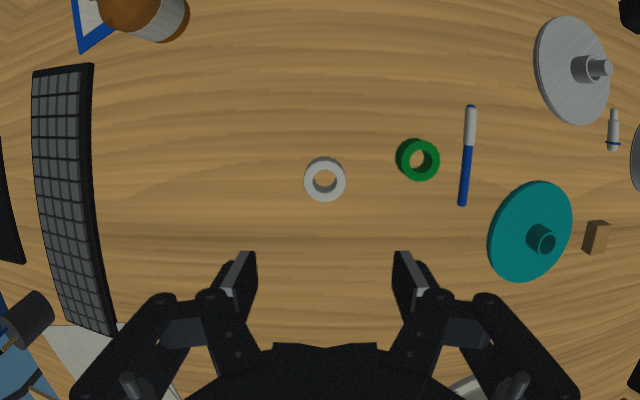

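Wrist view: the white sleeve sits at (324,180), midway between the finger pads (columns 238 and 410), so y is right. The green ring is at (418,160). I'll fit x and y with the fisheye model.

```bash
cat >> h.py <<'E'
_pp=proj
def proj(d,X):
    if not d.get("fish"): return _pp(d,X)
    c=np.asarray(X)@d["R"].T+d["t"]; rr=np.hypot(c[:,0],c[:,1]); th=np.arctan2(rr,c[:,2])
    return np.c_[d["fx"]*th*c[:,0]/rr+d["cx"],d["fy"]*th*c[:,1]/rr+d["cy"]]
E
python3 - <<'E'
from h import *
d=pickle.load(open('pics/w1.pkl','rb')); d["fish"]=1
for sat in(60,70,85):
    q,i,m,R=fit(d,(296,150,352,208),SL,(.446,.294),sat); print(q,i,cen(m)[1],cen(R)[1])
    q,i,m,R=fit(d,(526,8,618,132),LID,(.600,-.035),sat); print(q,i)
E
```

```text
[0.44843763 0.29561691] 0.9311595612260775 1496.140625 1606.75
[ 0.6021575  -0.03248988] 0.9752919560131886
[0.44843394 0.29561212] 0.9444876682486579 1517.4375 1606.625
[ 0.60214797 -0.03248786] 0.9795558502128208
[0.44843734 0.29563039] 0.9640312940376111 1550.078125 1607.5625
[ 0.60212949 -0.03247806] 0.9857496559944406
```

The wrist and top cameras agree within 1 mm: sleeve (0.448, 0.2957), lids (0.602, −0.0325), tin (0.504, −0.267). Descending on the sleeve.

```bash
python3 -m jog '[[[-0.001,-0.005,0.02],[0,0,0],0.2],[[0,0,0.03],[0,0,0],0.2],[[0,0,0.03],[0,0,0],0.2],[[0,0,0.03],[0,0,0],0.2],[[0,0,0.02],[0,0,0],0.2],[[0,0,0.01],[0,0,0],0.2],[[0,0,0.008],[0,0,0],0.2],[[0,0,0],[0,0,0],0.2],[[0,0,0],[0,0,0],0.2]]' 40
python3 -m jog '[[[0,0,0],[0,0,0],0.3],[[0,0,0],[0,0,0],0.4],[[0,0,0],[0,0,0],0.5],[[0,0,0],[0,0,0],0.6],[[0,0,0],[0,0,0],0.7],[[0,0,0],[0,0,0],0.7],[[0,0,0],[0,0,0],0.7],[[0,0,0],[0,0,0],0.7]]' 40
```

```text
clock: 2.35
tool_pos: [0.4492, 0.2958, 0.0048]
eef_rot: [[0.001, -1.0, 0.001], [-1.0, -0.001, 0.001], [-0.001, -0.001, -1.0]]
wrist_force: [-0.6, 0.2, -0.5]
finger_gap: 0.0682
clock: 3.15
tool_pos: [0.4487, 0.295, 0.0038]
eef_rot: [[0.0, -1.0, -0.0], [-1.0, -0.0, -0.0], [0.0, 0.0, -1.0]]
wrist_force: [-0.9, -0.5, -0.1]
finger_gap: 0.0255
```

The gap of 25 mm is below 44 mm, so it isn't gripping the sleeve. I'll look.

Run:
```python
from workcell import imaging
import cv2,pickle,numpy as np
d=imaging.get_image("wrist"); s=imaging.get_image("scene"); pickle.dump((d,s),open('pics/2.pkl','wb'))
a=cv2.resize(d["img"][150:330,220:430],(420,360)); b=cv2.resize(s["img"][150:250,390:490],(360,360))
cv2.imwrite('pics/2.png',np.hstack([a,b])[:,:,::-1])
```

```text
(no output)
```

View pics/2.png

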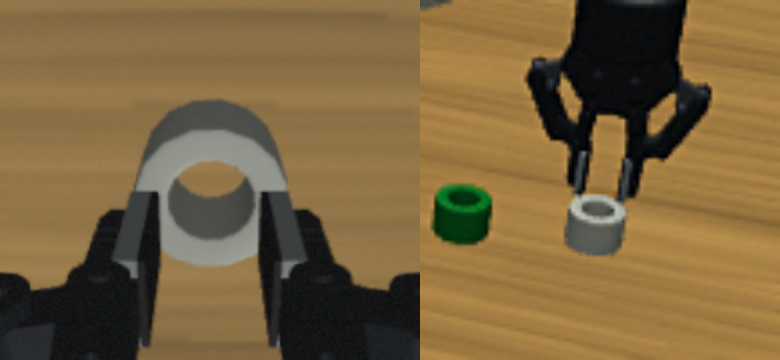

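The pads sit above or behind the sleeve, although the reported TCP z is 4 mm. I'll triangulate the finger tips from both cameras to find the offset.

Run:
```python
from h import *
from workcell import sensors
st=sensors.get_state(); print(st["tool_pos"],st["joint_pos"].round(2))
w,s=pickle.load(open('pics/2.pkl','rb')); w["fish"]=1
print("cam",-w["R"].T@w["t"])
for z in(.004,.02,.035): print(z,[proj(d,[[.4487,.295+e,z] for e in(-.013,.013)]).round(1).tolist() for d in(w,s)])
for uw,us in(((297,245),(448,204.5)),((353,245),(434,202.8)),((297,245),(434,202.8)),((353,245),(448,204.5))):
    q=least_squares(lambda X:np.r_[proj(w,[X])[0]-uw,proj(s,[X])[0]-us],[.45,.295,.03]); print(uw,us,q.x.round(4),q.fun.round(1))
b=(255,185,390,300)
q,i,m,R=fit(w,b,SL,(.448,.295)); print("sleeve?",q,i)
q,i,m,R=fit(s,(425,198,452,226),SL,(.448,.295)); print("sleeve scene",q,i)
```

```text
[0.44872245 0.29505441 0.00375378] [ 50.04  20.89 -14.01   0.   -55.1   39.98]
cam [0.52385411 0.29604385 0.18657281]
0.004 [[[346.4, 232.2], [305.6, 232.2]], [[433.7, 215.3], [443.2, 217.1]]]
0.02 [[[348.1, 242.5], [304.0, 242.5]], [[434.5, 210.4], [444.0, 212.3]]]
0.035 [[[350.1, 253.8], [302.4, 253.8]], [[435.2, 205.8], [444.7, 207.7]]]
(297, 245) (448, 204.5) [0.4621 0.3093 0.0528] [-0.5  0.1 -2.6  0.1]
(353, 245) (434, 202.8) [0.4614 0.2821 0.051 ] [ 0.2 -0.   1.2  0.3]
(297, 245) (434, 202.8) [0.4665 0.3074 0.0617] [ 1.8 -0.4 10.9 -0.3]
(353, 245) (448, 204.5) [0.4646 0.2839 0.0581] [ -2.1   0.  -12.   -2.9]
sleeve? [0.4469545  0.29577508] 0.800393602883569
sleeve scene [0.44016866 0.29174696] 0.8365558570782451
```

The triangulated tips are at z≈0.05 and the sleeve is untouched and unshifted, so the fingers really are about 45 mm above where tool_pos says. I'll open and feel my way down, watching the force.

```bash
python3 -m jog '[[[0,0,0],[0,0,0],0.2],[[0,0,0],[0,0,0],0.2],[[0,0,0],[0,0,0],0.2],[[0,0,0],[0,0,0],0.2],[[0,0,0],[0,0,0],0.2]]'
python3 -m jog '[[[0,0,0.003],[0,0,0],0.2],[[0,0,0.003],[0,0,0],0.2],[[0,0,0],[0,0,0],0.2],[[0,0,0],[0,0,0],0.2]]'
python3 -m jog '[[[0,0,0.003],[0,0,0],0.2],[[0,0,0.003],[0,0,0],0.2],[[0,0,0],[0,0,0],0.2],[[0,0,0],[0,0,0],0.2]]'
python3 - <<'E'
from workcell import imaging
import cv2,pickle,numpy as np
d=imaging.get_image("wrist"); s=imaging.get_image("scene"); pickle.dump((d,s),open('pics/3.pkl','wb'))
a=cv2.resize(d["img"][150:330,220:430],(420,360)); b=cv2.resize(s["img"][165:235,400:470],(360,360))
cv2.imwrite('pics/3.png',np.hstack([a,b])[:,:,::-1])
E
```

```text
clock: 3.75
tool_pos: [0.4487, 0.2951, 0.0038]
eef_rot: [[0.0, -1.0, 0.0], [-1.0, -0.0, 0.0], [-0.0, -0.0, -1.0]]
wrist_force: [-0.4, 0.0, -0.7]
finger_gap: 0.0681
clock: 4.15
tool_pos: [0.4486, 0.2949, -0.0024]
eef_rot: [[0.0, -1.0, -0.0], [-1.0, -0.0, -0.0], [0.0, 0.0, -1.0]]
wrist_force: [0.1, -0.5, 0.4]
finger_gap: 0.068
clock: 4.55
tool_pos: [0.4487, 0.295, -0.0083]
eef_rot: [[0.0, -1.0, -0.0], [-1.0, -0.0, -0.0], [0.0, 0.0, -1.0]]
wrist_force: [-0.4, -0.0, -0.6]
finger_gap: 0.0683
```

View pics/3.png

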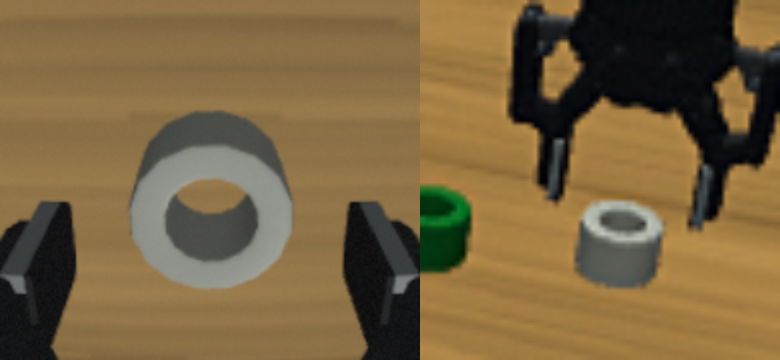

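Run:
```python
from h import *
w,s=pickle.load(open('pics/3.pkl','rb')); w["fish"]=1
for uw,us in(((394,252.5),(426.2,203.9)),((255,252.5),(453.5,209))):
    q=least_squares(lambda X:np.r_[proj(w,[X])[0]-uw,proj(s,[X])[0]-us],[.45,.295,.03]); print(q.x.round(4),q.fun.round(1))
q,i,m,R=fit(w,(278,200,372,300),SL,(.448,.295)); print("sleeve",q,i,cen(m)[1],cen(R)[1])
```

```text
[0.4572 0.2616 0.0395] [0.2 0.  1.2 0.6]
[0.4576 0.33   0.0403] [-0.1  0.1 -0.7  0.2]
sleeve [0.44824361 0.29557803] 0.9464066032824757 5709.65625 6032.984375
```

The tips are at z≈0.040 while the TCP reads −0.008, so they're about 45–48 mm above the nominal TCP. Horizontally they're right. I'll go down gradually.

```bash
python3 -m jog '[[[0,0,0.006],[0,0,0],0.2],[[0,0,0.006],[0,0,0],0.2],[[0,0,0.006],[0,0,0],0.2],[[0,0,0.004],[0,0,0],0.2],[[0,0,0],[0,0,0],0.2],[[0,0,0],[0,0,0],0.2]]'
python3 -m jog '[[[0,0,0.003],[0,0,0],0.2],[[0,0,0.003],[0,0,0],0.2],[[0,0,0],[0,0,0],0.2]]'
python3 -m jog '[[[0,0,0],[0,0,0],0.3],[[0,0,0],[0,0,0],0.4],[[0,0,0],[0,0,0],0.5],[[0,0,0],[0,0,0],0.6],[[0,0,0],[0,0,0],0.7],[[0,0,0],[0,0,0],0.7],[[0,0,0],[0,0,0],0.7]]' 40
```

```text
clock: 5.25
tool_pos: [0.4488, 0.295, -0.0303]
eef_rot: [[0.0, -1.0, -0.0], [-1.0, -0.0, -0.0], [0.0, 0.0, -1.0]]
wrist_force: [-0.2, 0.3, 0.0]
finger_gap: 0.0682
clock: 5.55
tool_pos: [0.4484, 0.2948, -0.0366]
eef_rot: [[0.0, -1.0, -0.001], [-1.0, -0.0, -0.0], [0.0, 0.001, -1.0]]
wrist_force: [-0.4, -1.1, -0.7]
finger_gap: 0.0683
clock: 6.25
tool_pos: [0.4489, 0.2952, -0.0358]
eef_rot: [[0.0, -1.0, 0.001], [-1.0, -0.0, 0.0], [-0.0, -0.001, -1.0]]
wrist_force: [-1.6, -1.1, 5.1]
finger_gap: 0.0427
```

Gripped at 42.7 mm, with the sleeve bottom 36 mm above the nominal TCP. I'll lift and carry it towards the tin.

```bash
python3 -m jog '[[[0,0,-0.01],[0,0,0],0.7],[[0,0,-0.03],[0,0,0],0.7],[[0,0,-0.04],[0,0,0],0.7],[[0.02,-0.002,-0.03],[0,0,0],0.7],[[0.03,-0.003,0],[0,0,0],0.7],[[0.035,-0.0035,0],[0,0,0],0.7],[[0.035,-0.0035,0],[0,0,0],0.7],[[0.035,-0.0035,0],[0,0,0],0.7],[[0.035,-0.0035,0],[0,0,0],0.7],[[0.035,-0.0035,0],[0,0,0],0.7]]'
python3 -m jog '[[[0.035,-0.0035,0],[0,0,0],0.7],[[0.035,-0.0035,0],[0,0,0],0.7],[[0.035,-0.0035,0],[0,0,0],0.7],[[0.035,-0.0035,0],[0,0,0],0.7],[[0.035,-0.0035,0],[0,0,0],0.7],[[0.035,-0.0035,0],[0,0,0],0.7],[[0.035,-0.0035,0],[0,0,0],0.7],[[0.022,-0.0035,0],[0,0,0],0.7],[[0,0,0],[0,0,0],0.7],[[0,0,0],[0,0,0],0.7]]'
python3 - <<'E'
from workcell import imaging,sensors
import cv2,pickle,numpy as np
print(sensors.get_state()["tool_pos"])
d=imaging.get_image("wrist"); s=imaging.get_image("scene"); pickle.dump((d,s),open('pics/4.pkl','wb'))
a=cv2.resize(d["img"][100:330,190:450],(452,400)); b=cv2.resize(s["img"][110:220,190:290],(346,400))
cv2.imwrite('pics/4.png',np.hstack([a,b])[:,:,::-1])
E
```

```text
clock: 7.25
tool_pos: [0.471, 0.0687, 0.0741]
eef_rot: [[0.0, -1.0, -0.0], [-1.0, -0.0, 0.0], [-0.0, 0.0, -1.0]]
wrist_force: [0.6, 0.6, -0.6]
finger_gap: 0.0429
clock: 8.25
tool_pos: [0.4989, -0.197, 0.0736]
eef_rot: [[-0.001, -1.0, -0.001], [-1.0, 0.001, 0.0], [-0.0, 0.001, -1.0]]
wrist_force: [-0.0, 0.1, -0.7]
finger_gap: 0.0431
[ 0.49894081 -0.19704436  0.07362488]
```

View pics/4.png

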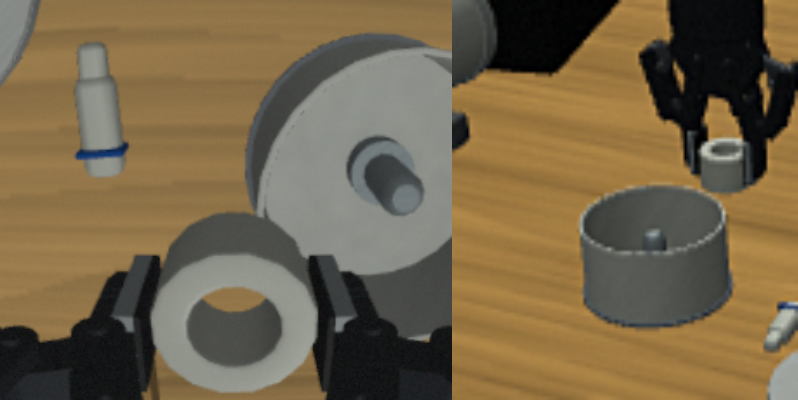

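The sleeve is held upright and centred in the jaws, still 70 mm short in y; post top at wrist panel (406,196). I'll compute the post and the in-hand sleeve.

```bash
cat >> h.py <<'E'
def inv(d,uv,z,x0):
    return least_squares(lambda q:proj(d,[[q[0],q[1],z]])[0]-uv,x0).x
E
python3 - <<'E'
from h import *
w,s=pickle.load(open('pics/4.pkl','rb')); w["fish"]=1
print("post",inv(w,(190+406*260/452,100+197*230/400),.052,(.505,-.267)))
for z in(.105,.11,.115):
    b=(275,218,376,330); m=mask(w,b,60)
    R=lambda q:render(w,q[0],q[1],[(.022,z,z+.03)],b)
    # fit on the columns between pads: use top edge + centre of bore instead
    lo=proj(w,circ(.499,-.197,.012,z+.03)); print(z,"bore top centre pred (499,-197)",lo.mean(0).round(1),"dia px",np.ptp(lo[:,0]).round(1))
bore=(190+234*260/452,100+327*230/400); print("bore obs",bore,"dia",(282-187)*260/452, [inv(w,bore,z,(.5,-.197)) for z in(.135,.14,.145)])
# tin rim fit via scene/top previously; foot check: tin centre at floor
E
```

```text
post [ 0.50390033 -0.26770597]
0.105 bore top centre pred (499,-197) [326.4 282.3] dia px 52.5
0.11 bore top centre pred (499,-197) [326.4 288.2] dia px 54.2
0.115 bore top centre pred (499,-197) [326.5 294.3] dia px 56.0
bore obs (324.60176991150445, 288.025) dia 54.64601769911504 [array([ 0.49619582, -0.19619299]), array([ 0.49940813, -0.19619479]), array([ 0.50262044, -0.19619659])]
```

The measurements agree: sleeve at the TCP, bottom 36 mm above it, and post at (0.504, −0.2677).

```bash
python3 -m jog '[[[0.035,-0.003,0],[0,0,0],0.7],[[0.025,-0.002,0],[0,0,0],0.7],[[0.011,0,0],[0,0,0],0.7],[[0,0,0.015],[0,0,0],0.7],[[0,0,0.02],[0,0,0],0.7],[[0,0,0.018],[0,0,0],0.7],[[0,0,0],[0,0,0],0.7],[[0,0,0],[0,0,0],0.7],[[0,0,0],[0,0,0],0.7]]'
python3 -m jog '[[[0,0,0.006],[0,0,0],0.7],[[0,0,0.004],[0,0,0],0.7],[[0,0,0],[0,0,0],0.7]]'
```

```text
clock: 9.25
tool_pos: [0.5053, -0.2678, 0.0222]
eef_rot: [[0.001, -1.0, 0.002], [-1.0, -0.001, -0.001], [0.001, -0.002, -1.0]]
wrist_force: [-0.9, -0.4, -0.9]
finger_gap: 0.0427
clock: 9.55
tool_pos: [0.5038, -0.2677, 0.0101]
eef_rot: [[0.0, -1.0, -0.001], [-1.0, -0.0, 0.001], [-0.001, 0.001, -1.0]]
wrist_force: [0.1, 0.3, -0.6]
finger_gap: 0.0426
```

```bash
python3 -m jog '[[[0,0,0.005],[0,0,0],0.7],[[0,0,0.005],[0,0,0],0.7],[[0,0,0.005],[0,0,0],0.7],[[0,0,0.005],[0,0,0],0.7],[[0,0,0.004],[0,0,0],0.7],[[0,0,0],[0,0,0],0.7],[[0,0,0],[0,0,0],0.7]]'
python3 -m jog '[[[0,0,0.002],[0,0,0],0.7],[[0,0,0.002],[0,0,0],0.7],[[0,0,0.002],[0,0,0],0.7],[[0,0,0],[0,0,0],0.7]]'
```

```text
clock: 10.25
tool_pos: [0.5044, -0.268, -0.0132]
eef_rot: [[0.0, -1.0, -0.0], [-1.0, -0.0, -0.0], [0.0, 0.0, -1.0]]
wrist_force: [-0.2, 0.2, -1.0]
finger_gap: 0.0433
clock: 10.65
tool_pos: [0.5041, -0.2678, -0.0196]
eef_rot: [[0.0, -1.0, -0.001], [-1.0, -0.0, 0.0], [-0.0, 0.001, -1.0]]
wrist_force: [0.5, 0.6, -0.9]
finger_gap: 0.0426
```

```bash
python3 -m jog '[[[0,0,0.001],[0,0,0],0.7],[[0,0,0.001],[0,0,0],0.7],[[0,0,0],[0,0,0],0.7]]'
python3 -m jog '[[[0,0,0],[0,0,0],0.45],[[0,0,0],[0,0,0],0.35],[[0,0,0],[0,0,0],0.3],[[0,0,0],[0,0,0],0.3],[[0,0,0],[0,0,0],0.3]]'
python3 -m jog '[[[0,0,-0.01],[0,0,0],0.3],[[0,0,-0.02],[0,0,0],0.3],[[0,0,-0.03],[0,0,0],0.3],[[0,0,-0.03],[0,0,0],0.3],[[0,0,-0.02],[0,0,0],0.3],[[0,0,0],[0,0,0],0.3],[[0,0,0],[0,0,0],0.3]]'
python3 - <<'E'
from workcell import imaging,sensors
import cv2,pickle,numpy as np
print(sensors.get_state()["tool_pos"])
d=imaging.get_image("wrist"); s=imaging.get_image("scene"); pickle.dump((d,s),open('pics/5.pkl','wb'))
a=cv2.resize(d["img"][70:330,190:450],(400,400)); b=cv2.resize(s["img"][110:220,190:290],(346,400))
cv2.imwrite('pics/5.png',np.hstack([a,b])[:,:,::-1])
E
```

```text
clock: 10.95
tool_pos: [0.5044, -0.268, -0.0198]
eef_rot: [[0.001, -1.0, 0.001], [-1.0, -0.001, -0.001], [0.001, -0.001, -1.0]]
wrist_force: [-3.8, 2.9, 8.7]
finger_gap: 0.0427
clock: 11.45
tool_pos: [0.5043, -0.2679, -0.0214]
eef_rot: [[0.0, -1.0, -0.0], [-1.0, -0.0, 0.0], [-0.0, 0.0, -1.0]]
wrist_force: [-0.1, 1.1, 0.9]
finger_gap: 0.0595
clock: 12.15
tool_pos: [0.5046, -0.2679, 0.0895]
eef_rot: [[0.0, -1.0, 0.001], [-1.0, -0.0, -0.0], [0.0, -0.001, -1.0]]
wrist_force: [-1.4, 0.4, -0.7]
finger_gap: 0.0595
[ 0.50456615 -0.26789023  0.08953161]
```

View pics/5.png

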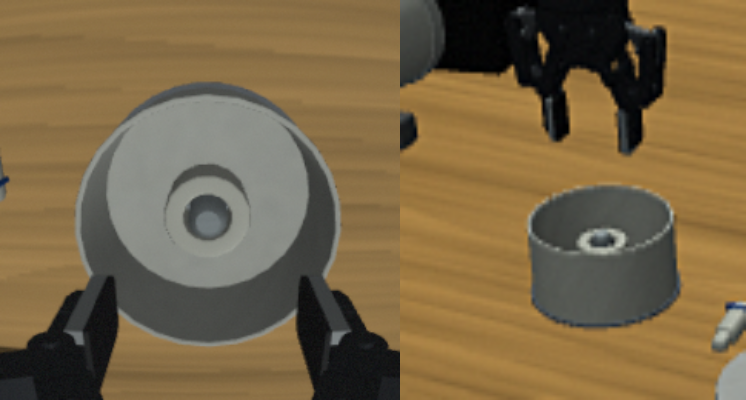

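The sleeve is down around the post (post visible inside the bore at panel (207,222)), seated with 8.7 N and released. On to the lids.

```bash
python3 -m jog '[[[-0.02,-0.008,0],[0,0,0],0.4],[[-0.03,-0.012,0],[0,0,0],0.4],[[-0.03,-0.012,0],[0,0,0],0.4],[[-0.03,-0.013,0],[0,0,0],0.4],[[-0.03,-0.013,0],[0,0,0],0.4],[[-0.03,-0.013,0],[0,0,0],0.4],[[-0.03,-0.013,0],[0,0,0],0.4],[[-0.02,-0.008,0],[0,0,0],0.4],[[-0.0155,-0.0055,0],[0,0,0],0.4],[[0,0,0],[0,0,0],0.4]]'
python3 -m jog '[[[0,0,0],[0,0,0],0.4],[[0,0,0],[0,0,0],0.4],[[0,0,0],[0,0,0],0.4]]'
python3 - <<'E'
from workcell import imaging,sensors
import cv2,pickle,numpy as np
print(sensors.get_state()["tool_pos"])
d=imaging.get_image("wrist"); s=imaging.get_image("scene"); pickle.dump((d,s),open('pics/6.pkl','wb'))
a=cv2.resize(d["img"][70:330,190:450],(400,400)); b=cv2.resize(s["img"][130:240,265:365],(364,400))
cv2.imwrite('pics/6.png',np.hstack([a,b])[:,:,::-1])
E
```

```text
clock: 13.25
tool_pos: [0.6018, -0.0309, 0.0878]
eef_rot: [[0.002, -1.0, -0.002], [-1.0, -0.002, -0.0], [0.0, 0.002, -1.0]]
wrist_force: [-1.1, -0.3, -0.3]
finger_gap: 0.0513
clock: 13.55
tool_pos: [0.6015, -0.0333, 0.0888]
eef_rot: [[-0.001, -1.0, -0.0], [-1.0, 0.001, -0.0], [0.0, 0.0, -1.0]]
wrist_force: [-0.6, 0.1, -0.6]
finger_gap: 0.0509
[ 0.60148463 -0.03328222  0.0888208 ]
```

View pics/6.png

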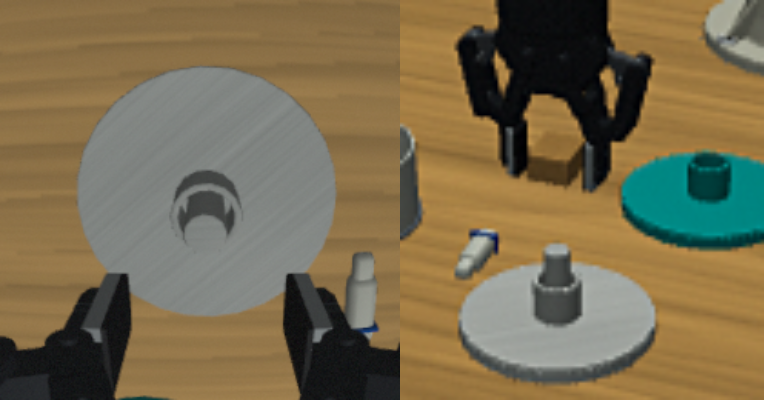

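Run:
```python
from h import *
w,s=pickle.load(open('pics/6.pkl','rb')); w["fish"]=1
q,i,m,R=fit(w,(238,108,410,250),LID,(.602,-.0325)); print(q,i)
print("knob top",inv(w,(190+207*.65,70+230*.65),.074,(.602,-.0325)))
for uw,us in(((376,248.7),(296.8,178.6)),((274.5,248.7),(317.7,181.6))):
    q=least_squares(lambda X:np.r_[proj(w,[X])[0]-uw,proj(s,[X])[0]-us],[.6,-.0325,.13]); print(q.x.round(4),q.fun.round(1))
```

```text
[ 0.60186201 -0.03170347] 0.990108255026355
knob top [ 0.60463535 -0.03245485]
[ 0.6113 -0.0578  0.1347] [ 0.1 -0.1  0.7 -0.1]
[ 0.6102 -0.0072  0.1326] [-0.3  0.3 -1.9  0.9]
```

Lids at (0.602, −0.032), with the TCP over them. The tips are about 45 mm above the nominal TCP, so TCP z=0.008 puts them 5 mm above the collar.

```bash
python3 -m jog '[[[-0.001,-0.001,0.02],[0,0,0],0.4],[[0,0,0.02],[0,0,0],0.4],[[0,0,0.02],[0,0,0],0.4],[[0,0,0.012],[0,0,0],0.4],[[0,0,0.006],[0,0,0],0.4],[[0,0,0.003],[0,0,0],0.4],[[0,0,0],[0,0,0],0.45],[[0,0,0],[0,0,0],0.5],[[0,0,0],[0,0,0],0.55]]' 60
python3 -m jog '[[[0,0,0],[0,0,0],0.6],[[0,0,0],[0,0,0],0.65],[[0,0,0],[0,0,0],0.7],[[0,0,0],[0,0,0],0.75],[[0,0,0],[0,0,0],0.8],[[0,0,0],[0,0,0],0.9],[[0,0,0],[0,0,0],0.9],[[0,0,0],[0,0,0],0.9]]' 60
```

```text
clock: 14.55
tool_pos: [0.6034, -0.0313, 0.0086]
eef_rot: [[0.0, -1.0, 0.002], [-1.0, -0.0, 0.0], [-0.0, -0.002, -1.0]]
wrist_force: [-0.5, 0.4, -0.1]
finger_gap: 0.0384
clock: 15.35
tool_pos: [0.6036, -0.0319, 0.0089]
eef_rot: [[0.001, -1.0, 0.002], [-1.0, -0.001, -0.001], [0.001, -0.002, -1.0]]
wrist_force: [-0.5, -1.1, 5.8]
finger_gap: 0.0183
```

Gripped on the knob (18.3 mm). I'll try a gentle lift.

```bash
python3 -m jog '[[[0,0,-0.004],[0,0,0],0.9],[[0,0,-0.008],[0,0,0],0.9],[[0,0,-0.012],[0,0,0],0.9],[[0,0,-0.015],[0,0,0],0.9],[[0,0,-0.015],[0,0,0],0.9],[[0,0,-0.015],[0,0,0],0.9],[[0,0,-0.015],[0,0,0],0.9],[[0,0,-0.008],[0,0,0],0.9],[[0,0,0],[0,0,0],0.9],[[0,0,0],[0,0,0],0.9]]' 60
```

```text
clock: 16.35
tool_pos: [0.6023, -0.0312, 0.0993]
eef_rot: [[0.0, -1.0, -0.001], [-1.0, -0.0, 0.0], [-0.0, 0.001, -1.0]]
wrist_force: [0.4, -0.5, -5.1]
finger_gap: 0.0184
```

The load of about 4 N fits both lids. Carrying them over the tin.

```bash
python3 -m jog '[[[0.01,0.004,0],[0,0,0],0.9],[[0.02,0.0085,0],[0,0,0],0.9],[[0.03,0.0125,0],[0,0,0],0.9],[[0.03,0.0125,0],[0,0,0],0.9],[[0.03,0.0125,0],[0,0,0],0.9],[[0.03,0.0125,0],[0,0,0],0.9],[[0.03,0.0125,0],[0,0,0],0.9],[[0.03,0.0125,0],[0,0,0],0.9],[[0.016,0.007,0],[0,0,0],0.9],[[0.01,0.004,0],[0,0,0],0.9]]'
python3 -m jog '[[[0,0,0],[0,0,0],0.9],[[0,0,0],[0,0,0],0.9],[[0,0,0],[0,0,0],0.9]]'
python3 - <<'E'
from workcell import imaging,sensors
import cv2,pickle,numpy as np
from h import *
p=sensors.get_state()["tool_pos"];print(p)
d=imaging.get_image("wrist"); s=imaging.get_image("scene"); t=imaging.get_image("top");pickle.dump((d,s,t),open('pics/7.pkl','wb'))
d["fish"]=1
a=cv2.resize(d["img"][70:330,190:450],(400,400)); b=cv2.resize(s["img"][110:220,190:290],(364,400))
cv2.imwrite('pics/7.png',np.hstack([a,b])[:,:,::-1])
E
```

```text
clock: 17.35
tool_pos: [0.5026, -0.269, 0.099]
eef_rot: [[-0.002, -1.0, -0.002], [-1.0, 0.002, 0.0], [-0.0, 0.002, -1.0]]
wrist_force: [-0.0, 0.1, -3.7]
finger_gap: 0.0179
clock: 17.65
tool_pos: [0.5046, -0.2667, 0.0996]
eef_rot: [[0.001, -1.0, -0.0], [-1.0, -0.001, 0.0], [-0.0, 0.0, -1.0]]
wrist_force: [-0.3, -0.3, -4.2]
finger_gap: 0.018
[ 0.50459588 -0.26667568  0.09959647]
```

View pics/7.png

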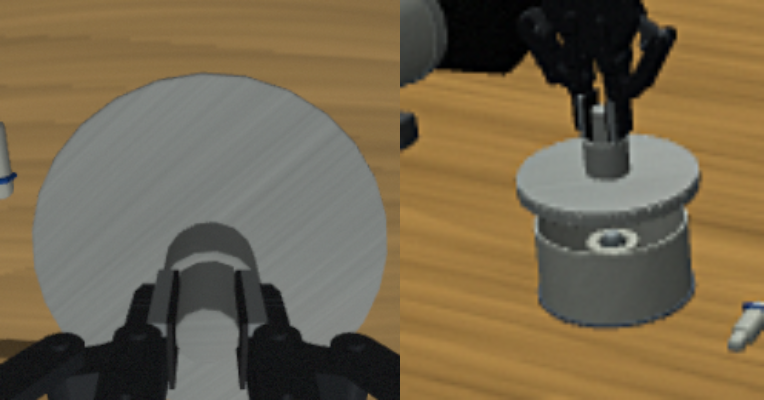

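The nested lids hang level over the tin. I'll check the lid centre from its front and side edges in the wrist view.

Run:
```python
from h import *
w,s,t=pickle.load(open('pics/7.pkl','rb')); w["fish"]=1
im=w["img"].astype(int); 
sat=255*(im.max(2)-im.min(2))/np.maximum(im.max(2),1); m=(cv2.GaussianBlur(sat.astype(np.float32),(0,0),1)<70)
pts=[(c,np.argmax(m[100:200,c])+100) for c in range(255,396,10)]; 
pts+= [(np.argmax(m[r,190:300])+190,r) for r in(200,215,230)]+[(450-1-np.argmax(m[r,350:450][::-1]),r) for r in(200,215,230)]
for z in(.1057,.1087,.1117):
    P=np.array([inv(w,p,z,(.55,-.267)) for p in pts])
    q=least_squares(lambda q:np.hypot(P[:,0]-q[0],P[:,1]-q[1])-q[2],[.504,-.267,.074],loss="soft_l1",f_scale=.001); print(z,q.x.round(4),np.abs(q.fun).max().round(4))
b=(205,135,280,200)
L=[(a,lo+.0907,hi+.0907) for a,lo,hi in LID][:1]
T0=pickle.load(open('pics/top0.pkl','rb'));
```

```text
0.1057 [ 0.5018 -0.2667  0.0743] 0.0004
0.1087 [ 0.5031 -0.2667  0.073 ] 0.0004
0.1117 [ 0.5044 -0.2666  0.0718] 0.0004
```

The lid is centred within about 1–2 mm of the tin axis, well inside the 7 mm taper capture. Lowering.

```bash
python3 -m jog '[[[0.001,-0.001,0.005],[0,0,0],0.9],[[0,0,0.01],[0,0,0],0.9],[[0,0,0.008],[0,0,0],0.9],[[0,0,0.004],[0,0,0],0.9],[[0,0,0.002],[0,0,0],0.9],[[0,0,0],[0,0,0],0.9],[[0,0,0],[0,0,0],0.9]]'
python3 -m jog '[[[0,0,0.002],[0,0,0],0.9],[[0,0,0.001],[0,0,0],0.9],[[0,0,0.001],[0,0,0],0.9],[[0,0,0],[0,0,0],0.9]]'
```

```text
clock: 18.5
tool_pos: [0.5056, -0.2686, 0.0711]
eef_rot: [[0.0, -1.0, 0.001], [-1.0, -0.0, -0.0], [0.0, -0.001, -1.0]]
wrist_force: [0.0, -0.8, -3.7]
finger_gap: 0.0179
clock: 18.9
tool_pos: [0.5052, -0.2684, 0.0666]
eef_rot: [[0.0, -1.0, -0.0], [-1.0, -0.0, 0.0], [-0.0, 0.0, -1.0]]
wrist_force: [-0.1, -0.3, -3.7]
finger_gap: 0.0177
```

```bash
python3 -m jog '[[[0,0,0.001],[0,0,0],0.9],[[0,0,0],[0,0,0],0.9]]'
```

```text
clock: 19.1
tool_pos: [0.5053, -0.2684, 0.0656]
eef_rot: [[0.0, -1.0, -0.0], [-1.0, -0.0, 0.0], [-0.0, 0.0, -1.0]]
wrist_force: [0.3, -0.4, -3.5]
finger_gap: 0.0181
```

```bash
python3 -m jog '[[[0,0,0.001],[0,0,0],0.9],[[0,0,0],[0,0,0],0.9]]'
```

```text
clock: 19.3
tool_pos: [0.5054, -0.2685, 0.065]
eef_rot: [[0.0, -1.0, 0.0], [-1.0, -0.0, -0.0], [0.0, -0.0, -1.0]]
wrist_force: [-0.7, -0.6, -2.8]
finger_gap: 0.0178
```

```bash
python3 -m jog '[[[0,0,0.001],[0,0,0],0.9],[[0,0,0],[0,0,0],0.9]]'
```

```text
clock: 19.5
tool_pos: [0.5055, -0.2686, 0.065]
eef_rot: [[0.0, -1.0, 0.001], [-1.0, -0.0, -0.001], [0.001, -0.001, -1.0]]
wrist_force: [-2.2, 2.8, 4.6]
finger_gap: 0.0182
```

Seated at TCP z=0.065 as predicted, with contact force. Releasing and looking from a little higher.

```bash
python3 -m jog '[[[0,0,0],[0,0,0],0.75],[[0,0,0],[0,0,0],0.6],[[0,0,0],[0,0,0],0.5],[[0,0,0],[0,0,0],0.4],[[0,0,0],[0,0,0],0.4],[[0,0,0],[0,0,0],0.4],[[0,0,0],[0,0,0],0.4],[[0,0,0],[0,0,0],0.4]]'
python3 -m jog '[[[0,0,-0.015],[0,0,0],0.4],[[0,0,-0.025],[0,0,0],0.4],[[0,0,-0.02],[0,0,0],0.4],[[0,0,0],[0,0,0],0.4],[[0,0,0],[0,0,0],0.4],[[0,0,0],[0,0,0],0.4]]'
python3 - <<'E'
from workcell import imaging,sensors
import cv2,pickle,numpy as np
p=sensors.get_state()["tool_pos"];print(p)
d=imaging.get_image("wrist"); s=imaging.get_image("scene"); pickle.dump((d,s),open('pics/8.pkl','wb'))
a=cv2.resize(d["img"][70:330,190:450],(400,400)); b=cv2.resize(s["img"][110:220,190:290],(364,400))
cv2.imwrite('pics/8.png',np.hstack([a,b])[:,:,::-1])
from h import *
d["fish"]=1; k=.056
q,i,m,R=fit(d,(205,70,440,245),[(r,a+k,b+k) for r,a,b in LID],(.504,-.267)); print(q,i)
E
```

```text
clock: 20.3
tool_pos: [0.5053, -0.2684, 0.0637]
eef_rot: [[0.0, -1.0, -0.0], [-1.0, -0.0, -0.0], [0.0, 0.0, -1.0]]
wrist_force: [0.0, -0.0, -0.5]
finger_gap: 0.0513
clock: 20.9
tool_pos: [0.5047, -0.2681, 0.1228]
eef_rot: [[0.0, -1.0, -0.002], [-1.0, -0.0, 0.001], [-0.001, 0.002, -1.0]]
wrist_force: [-0.3, 0.8, -0.0]
finger_gap: 0.0513
[ 0.50473872 -0.26810698  0.1227932 ]
[ 0.50344985 -0.26851101] 0.991999003185135
```

View pics/8.png

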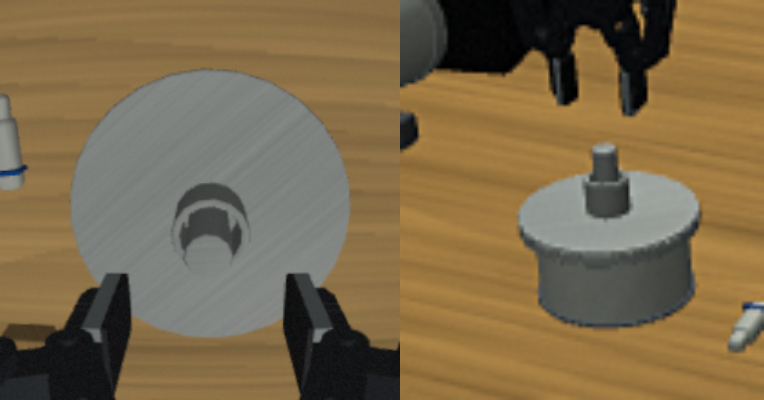

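The lids are seated nested and level. Outer lid is at (0.5034, −0.2685). Descending to the collar.

```bash
python3 -m jog '[[[0,0.001,0.015],[0,0,0],0.4],[[0,0,0.02],[0,0,0],0.4],[[0,0,0.02],[0,0,0],0.4],[[0,0,0.014],[0,0,0],0.4],[[0,0,0.006],[0,0,0],0.4],[[0,0,0.006],[0,0,0],0.4],[[0,0,0.005],[0,0,0],0.4],[[0,0,0],[0,0,0],0.4],[[0,0,0],[0,0,0],0.4]]' 40
python3 -m jog '[[[0,0,0],[0,0,0],0.45],[[0,0,0],[0,0,0],0.5],[[0,0,0],[0,0,0],0.55],[[0,0,0],[0,0,0],0.6],[[0,0,0],[0,0,0],0.7],[[0,0,0],[0,0,0],0.7],[[0,0,0],[0,0,0],0.7]]' 40
```

```text
clock: 21.9
tool_pos: [0.5046, -0.2686, 0.0382]
eef_rot: [[0.0, -1.0, 0.001], [-1.0, -0.0, -0.0], [0.0, -0.001, -1.0]]
wrist_force: [-0.8, -0.4, -1.3]
finger_gap: 0.0515
clock: 22.6
tool_pos: [0.5046, -0.2686, 0.0383]
eef_rot: [[0.0, -1.0, 0.001], [-1.0, -0.0, -0.0], [0.0, -0.001, -1.0]]
wrist_force: [-0.8, 0.5, 4.7]
finger_gap: 0.0341
```

Gripped on the collar (34 mm). Lifting slowly.

```bash
python3 -m jog '[[[0,0,-0.002],[0,0,0],0.7],[[0,0,-0.002],[0,0,0],0.7],[[0,0,-0.003],[0,0,0],0.7],[[0,0,-0.003],[0,0,0],0.7],[[0,0,0],[0,0,0],0.7]]'
```

```text
clock: 23.1
tool_pos: [0.5046, -0.2685, 0.0482]
eef_rot: [[0.0, -1.0, 0.001], [-1.0, -0.0, -0.0], [0.0, -0.001, -1.0]]
wrist_force: [0.1, -0.1, -1.1]
finger_gap: 0.0344
```

The load is light, so only the outer lid is lifted. Continuing straight up.

```bash
python3 -m jog '[[[0,0,-0.006],[0,0,0],0.7],[[0,0,-0.01],[0,0,0],0.7],[[0,0,-0.012],[0,0,0],0.7],[[0,0,-0.012],[0,0,0],0.7],[[0,0,-0.012],[0,0,0],0.7],[[0,0,-0.012],[0,0,0],0.7],[[0,0,-0.012],[0,0,0],0.7],[[0,0,-0.01],[0,0,0],0.7],[[0,0,-0.006],[0,0,0],0.7],[[0,0,0],[0,0,0],0.7]]'
python3 -m jog '[[[0,0,0],[0,0,0],0.7],[[0,0,0],[0,0,0],0.7],[[0,0,0],[0,0,0],0.7],[[0,0,0],[0,0,0],0.7]]'
python3 - <<'E'
from workcell import imaging,sensors
import cv2,pickle,numpy as np
p=sensors.get_state();print(p["tool_pos"],p["joint_vel"].round(2))
d=imaging.get_image("wrist"); s=imaging.get_image("scene"); pickle.dump((d,s),open('pics/9.pkl','wb'))
a=cv2.resize(s["img"],None,fx=.75,fy=.75); b=cv2.resize(s["img"][90:220,190:290],(308,400))
a=np.vstack([a,np.zeros((100,480,3),np.uint8)])
cv2.imwrite('pics/9.png',np.hstack([a,b])[:,:,::-1])
E
```

```text
clock: 24.1
tool_pos: [0.5048, -0.2686, 0.1408]
eef_rot: [[0.0, -1.0, 0.002], [-1.0, -0.0, -0.001], [0.001, -0.002, -1.0]]
wrist_force: [0.6, 0.3, -1.9]
finger_gap: 0.0343
clock: 24.5
tool_pos: [0.5041, -0.2684, 0.1394]
eef_rot: [[0.0, -1.0, -0.001], [-1.0, -0.0, 0.0], [-0.0, 0.001, -1.0]]
wrist_force: [-0.2, -0.6, -1.3]
finger_gap: 0.0341
[ 0.50414033 -0.26837371  0.13939221] [ 0.01 -0.13  0.1  -0.02 -0.05 -0.05]
```

View pics/9.png

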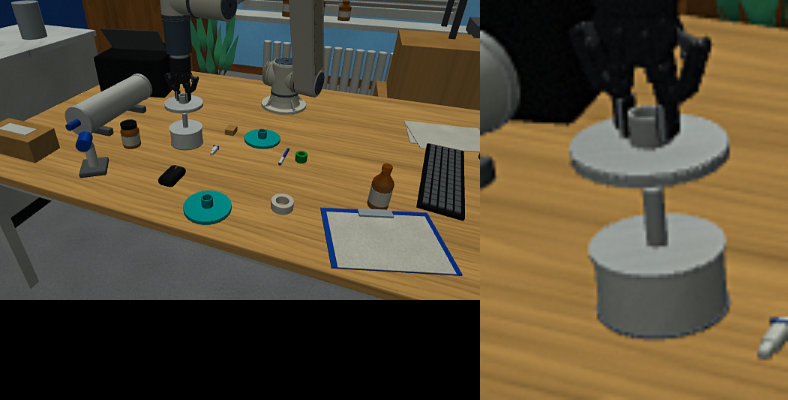

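The outer lid is lifted 101 mm and level. The inner lid sits flat on the tin, with its knob free below the held lid and the bystanders in place. Handing in.

```bash
python3 -c "
from workcell import job_done,sensors
s=sensors.get_state();print(s['tool_pos'],s['finger_gap'],s['wrist_force']);job_done()"
```

```text
[ 0.50425853 -0.26841195  0.13959602] 0.03407202417191854 [0.35192949 0.43407915 0.07011998]
the job is handed in; nothing more can be done
```

The job is done and handed in at about 24.5 s of the 69 s allowed; no verdict was reported.

- **Sleeve:** I slid it over the post and released it. It met the foot with about 9 N at the predicted height.
- **Lids:** I carried both by the knob and lowered them onto the tin. They seated at the predicted height (TCP z 0.065 m), and I let go of the knob.
- **Outer lid:** I lifted it alone by its collar. It is held level about 100 mm above its seat, so its lower edge is about 30 mm above the knob's top. The grip gap is steady at 34 mm.
- **Last picture:** The inner lid is flat on the tin and the bystanders look untouched.

**Checks that disagreed:**
- **Finger length:** The finger tips were about 45 mm above the reported TCP. My first sleeve grasp closed on air, touching nothing. I measured the offset from the images and used it from then on.
- **Cameras:** The scene camera differed from the top and wrist cameras by a steady 4 mm or so. I used the top and wrist values.
- **Force reading:** In the very last state the vertical wrist force was about 0 N, against −1.3 to −1.9 N just before with the lid hanging. That sensor is noisy by 0.5 N or more. The gap still read 34 mm and the picture showed the lid held.
- **Sleeve under the lid:** I could not look at it again once the lids were on.

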